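# Load an ink tin into the pot mixer's V-jaw and hold it home

## Robot

A 6-joint arm with a two-finger parallel gripper is mounted at the origin on the work surface. World frame = base frame: x ahead of the robot, y to its left, z up, the work surface at z = 0. Lengths are in m, angles in rad, forces in N, time in s.
With the tool pointing down it reaches from about 0.3 to 0.875 m from the base axis. Payload 6.4 kg.
Tool frame: the origin (TCP) lies midway between the tips of the shut fingers; the grasp point (between the pads) lies 19 mm behind it (ctrl.pinch_z is the distance from the TCP to the grasp point, in m); z points along the fingers, y is the line along which they close (so a half turn about z gives the same grasp; the last joint's range is limited). The gripper opens to 85 mm and grips with 20 to 120 N. Pads are 22 mm wide; open, the fingers measure 114 mm over their backs; the gripper's body (76 mm by 85 mm) begins 54 mm behind the grasp point. The pads swing forward as they close: fully open they stand 13 mm farther back than shut.
Start: joints at [-1.327, 0.181, 1.607, -0, 1.354, -0.206], TCP at [0.25, -0.518, 0.231] pointing down, gripper open.
Joint ranges: [-2.99, 2.99], [-0.89, 2.07], [0.3, 2.58], [-1.14, 4.28], [0, 2.63], [-3.12, 3.12]. Speed limits (rad/s): [2.57, 2.57, 3.01, 3.14, 3.14, 3.14].

## Interface

Orientations are given as a unit quaternion [w, x, y, z].
In Python, from bench import ctrl gives the robot as it stands.
- The arm moves only by the tool apply_moves, never from a script. Its argument "moves" is a list of rows, each an object with "jaw": the opening, from 0 (shut) to 1 (fully open); "offset": the shift along the tool's x, y, z in mm, a list of three; "rot": the turn, a rotation vector about the tool's x, y, z in degrees, a list of three. In form: [{"jaw": jaw, "offset": [dx, dy, dz], "rot": [ax, ay, az]}, ...]. A call has exactly 5 rows; each row shifts and turns the commanded pose from where the row before left it, along the tool's axes as they then stand; what a row does not reach is not made up. A row lasts 1/8 s, in which the tool goes at most 62.5 mm and 10.7 degrees, less where a joint would pass 70% of its speed; a pose out of reach is approached as far as the arm can. A call is refused whole if a number of a shift passes 62.5 or a number of a turn 10.7, either way. A call with a gripper value outside its range is refused whole. The fingers move at their own pace and stop on an object; the grip force is fixed at half the most. Time passes only in rows, so rows that do not move let the fingers close, or fill a call up. It gives the time, the measured TCP pose, the force, the opening and the grip force at its end, in the units of the state.
- ctrl.get_obs(): the state, without advancing time (a new reading comes with each control period).
- ctrl.camera(name): name is "scene" or "top"; returns (picture, depth): 384x512x3 uint8, red, green, blue; 384x512 float32, m along the optical axis (not along the pixel's ray), 0 where there is no reading.
- ctrl.camera_params(name): a dict with "K" (3x3 intrinsics, pixels), "cam_to_world" (4x4, takes a point from camera to world coordinates). Camera axes: x right, y down, z forward; pixel columns grow to the right and rows downward; lengths in m; the calibration is good to about 2 mm. A picture is of the moment at which its call begins. camera_params takes no time and is no camera call.
- ctrl.hand_in(): hands the job in; it is judged then, once.
Trained networks look in the newest picture that a camera, given by its name, has taken for a name from the list of things; names that differ only in an ending like _2 or _b are one class to them, and where a whole thing is asked for, a point or a joint stands for the part that bears it (a point fixed in the world has none). Each returns a list of dicts, best first, with "score" (0 to 1); they miss things now and then, are a little off and sometimes report something else, mostly with a low value. They report only what shows in the picture. A call takes as long as a camera call. They do not tell look-alikes from the thing itself.
- ctrl.outline_of(camera, target): "region" (384x512 bool, what is visible of it) and "position" ([column, row] in pixels, amid what is visible of it).
The state is a dict: "time_s": time; "q": joint angles; "dq": joint speeds; "joint_efforts": joint torques, N m; "eef_pos": TCP position; "eef_rot": TCP orientation; "wrist_force": force on the tool from outside, world axes, zero at the start; "torque": the same for the moment, N m; "opening": opening from 0.0 (shut) to 1.0 (fully open); "grasp_force": force on a finger pad.
Only numpy, scipy, OpenCV 4.12 (cv2) and the standard library are available. Lean on these libraries where they do the work, as an engineer would, in place of code of your own. Each camera call takes 0.05 s, during which the arm holds its last target. There are 200 camera calls.

## Task

Load the pot mixer with the straight-sided ink tin (not the squat tin or the slim bottle): first slide the clamp with the black handle fully back towards the rim of the turntable and leave it there, then stand the tin upright on the steel disc in front of the V-jaw and push it gently home, so that it bears on both faces of the V. Finish while still holding it there, pressed into the V with a steady push of about 10 newtons shared evenly by the two faces, ready for a workmate to bring up the clamp. Leave the other things on the bench as they are.

Things in the scene. Friction and masses are not known exactly. Their poses are not given: they have to be found in the camera images.
- tin: the ink tin to load: closed upright cylinder of bright tinplate with a plain paper band, 62 mm diameter, 90 mm tall, 0.22 to 0.45 kg, rigid. If it is borne down hard on the disc while it is pushed, friction under it takes up the push and little reaches the V. Origin at the centre of its underside, z up its axis. Starts standing on the bench to the right of the mixer, near two other containers
- tin_top (a point): centre of the tin's top, 90 mm above its underside, on its axis
- mixer: the pot mixer: white housing 340 x 340 mm, deck 80 mm above the bench, turntable disc centred on it; origin under the housing's centre, on the bench. At its far left corner (145 mm along its +x and +y) a 22 mm post rises 300 mm above the bench, its scraper arm swung outwards to the left. Fixed. Other equipment, under 160 mm tall, stands only along the edges of the bench
- seat (a point): centre of the turntable disc's top face, 100 mm above the bench; the disc is steel, 280 mm diameter, and does not turn (drive locked). Axes: +x points into the V-jaw (the direction in which the tin is pushed home), -x to the clamp, z up. With the tin fully home in the V its axis stands over this point. Two black star knobs (46 mm across, 46 mm tall) stand on the disc 108 mm to either side along y
- v_face_left: left flat face of the aluminium V-jaw (at +y of the seat), 45 mm long, 40 mm high above the disc. Smooth metal (friction about 0.3), like the disc. The two faces make an upright 90 degree V that opens towards -x of the seat; each is at 45 degrees to the push. Origin at the foot of the line where the seated tin touches this face: 21.9 mm along +x and 21.9 mm along +y from the seat; axes as the seat's
- v_face_right: right flat face of the V-jaw, mirror image of the left: origin 21.9 mm along +x and 21.9 mm along -y from the seat. Fixed. The jaw's back block reaches 93 mm from the seat along +x; nothing of the V-jaw is higher than 40 mm above the disc
- clamp (a joint): travel of the sliding clamp along its radial slot in the disc, in m: 0 = nearest the V, 0.070 = fully back at its stop near the rim (moving along -x of the seat). Friction about 2.5 N, stays where it is left. Its flat front face stands 8 mm + travel from the disc's centre on the -x side; the tin needs at least 31 mm there, and the clamp starts closer than that
- clamp_handle (a point): top centre of the clamp's black upright handle, a plain cylinder 18 mm in diameter that rises 55 mm from the clamp's aluminium block (block 36 mm wide, 32 mm long, 35 mm high above the disc); the top is 89.5 mm above the disc, and 24 mm + travel from the disc's centre along -x of the seat. Axes as the seat's
- squat_tin: bystander: squat tinplate tin, 80 mm diameter, 50 mm tall, upright; origin at the centre of its underside
- slim_bottle: bystander: slim aluminium bottle, 44 mm diameter, 115 mm tall, upright; origin at the centre of its underside
- spatula: bystander: ink spatula lying on the bench beyond the tins
- tape: bystander: roll of paper tape lying flat, 90 mm diameter, 25 mm high
- stick0: bystander: wooden stir stick 150 x 18 x 4 mm lying on the bench
- stick1: bystander: a like stir stick lying crosswise on top of the first
- stick2: bystander: a third stir stick lying on the bench
- brush: bystander: brush lying on the bench to the left
Mind the look-alikes: they are no part of the job. What is shaped like the tin but green or red is not meant.

How it is judged:
On the way, in this order (a step that is already met when the one before it is completed fails the run):
1. the clamp has been slid back to the rim (value of joint clamp above 0.064 m), for 0.2 s.
2. the tin has been lifted over the mixer's disc (height (world z) of tin above 0.095 m and horizontal distance between tin and seat below 0.09 m), for 0.1 s.
At the end, for the whole second after the job is handed in: the fingers still touch the tin and press it into the V with more than 2 N on each of the two faces; its axis is within 4 mm of the seat, it stands upright (within 0.06 rad) and still on the disc (within 4 mm), and the clamp stays back (travel over 60 mm) (contact force between tin and v_face_left above 2 N and contact force between tin and v_face_right above 2 N and contact force between the fingers and tin above 2 N and horizontal distance between tin and seat below 0.004 m and z of tin in the frame of seat between -0.003 and 0.004 m and angle between tin's own z axis and vertical below 0.06 rad and linear speed of tin below 0.01 m/s and value of joint clamp above 0.06 m); the arm keeps its last pose, push and grip.
It fails at once if the tin is rammed into the V (over 60 N on a face) (contact force between tin and v_face_left above 60 N or contact force between tin and v_face_right above 60 N).
It fails at once if another container is moved or knocked over (distance of any of squat_tin, slim_bottle from where it was at the start of the episode above 0.03 m or angle between any of squat_tin, slim_bottle's own z axis and vertical above 0.4 rad).
It fails at once if something else on the bench is disturbed (distance of any of spatula, tape, stick0, stick1, stick2, brush from where it was at the start of the episode above 0.04 m).
It also fails if it takes over 69 s, if anything falls off the work surface, if the arm or the gripper's body presses on something with over 40 N, if the wrist force passes 120 N, or if a joint passes its speed limit or range.

## Working session

There is one attempt and no reset: what is moved stays moved. The work goes in short steps, Python scripts to look and compute and a tool call to move; the robot and the scene stay as the last step left them, time stands still between calls to the robot, and variables do not carry over. Pictures are saved under pics/ and viewed, at most 10 in all, crops included, and the job is handed in when it is done.

Besides the shell and the picture viewer there is one more tool, called after ">>>" as name(argument=value, ...) on one line, values as JSON. apply_moves: Moves the arm, as the interface text tells. Its arguments: {"type":"object","properties":{"moves":{"type":"array"}},"required":["moves"]}

```bash
mkdir -p pics; ls
cat > h.py <<'E'
import numpy as np, cv2
from bench import ctrl
def pts(cam,depth):
    P=ctrl.camera_params(cam);K=P["K"];T=np.array(P["cam_to_world"])
    v,u=np.mgrid[:384,:512]
    c=np.stack([(u-K[0][2])/K[0][0]*depth,(v-K[1][2])/K[1][1]*depth,depth],-1)
    return c@T[:3,:3].T+T[:3,3]
def save(img,n): cv2.imwrite("pics/"+n,cv2.cvtColor(img,cv2.COLOR_RGB2BGR))
E
python3 - <<'E'
from h import *
o=ctrl.get_obs();print({k:np.round(v,3) for k,v in o.items()},ctrl.pinch_z)
ims=[]
for cam in("top","scene"):
    im,d=ctrl.camera(cam);ims.append(im);W=pts(cam,d);np.save(cam+".npy",W)
    for n in("tin","mixer","clamp_handle","v_face_left","squat_tin","slim_bottle"):
        for r in ctrl.outline_of(cam,n)[:4]:
            m=r["region"]&(d>0);w=W[m]
            if len(w)==0: continue
            zt=np.percentile(w[:,2],95);t=w[w[:,2]>zt-.006]
            print(cam,n,round(r["score"],2),np.round(r["position"]),"n",len(w),"zt",round(zt,3),"topc",np.round((t.min(0)+t.max(0))/2,3),"ext",np.round(np.ptp(t,axis=0),3),im[m].mean(0).round())
save(ims[0],"top.png");save(ims[1],"scene.png")
E
```

```text
pics
{'time_s': np.float64(0.0), 'q': array([-1.327,  0.182,  1.608, -0.   ,  1.354, -0.206]), 'dq': array([-0.002, -0.001,  0.001, -0.   ,  0.001, -0.002]), 'joint_efforts': array([ 1.0000e-03, -4.4487e+01, -3.5133e+01, -0.0000e+00,  9.0000e-03,
       -0.0000e+00]), 'eef_pos': array([ 0.25 , -0.517,  0.23 ]), 'eef_rot': array([-0.001,  0.975,  0.223, -0.   ]), 'wrist_force': array([ 0.29 ,  0.211, -0.089]), 'torque': array([0.013, 0.001, 0.015]), 'grasp_force': np.float64(0.0), 'opening': np.float64(0.999)} 0.0187
top tin 0.94 [367. 168.] n 353 zt 0.092 topc [ 0.59  -0.462  0.091] ext [0.06  0.06  0.009] [210.  54.  63.]
top tin 0.86 [338. 161.] n 323 zt 0.092 topc [ 0.609 -0.353  0.091] ext [0.057 0.06  0.01 ] [225. 226. 223.]
top tin 0.59 [342. 133.] n 364 zt 0.092 topc [ 0.716 -0.371  0.091] ext [0.061 0.061 0.01 ] [ 63. 153.  90.]
top mixer 0.64 [164. 132.] n 5347 zt 0.302 topc [0.702 0.411 0.302] ext [0.045 0.188 0.012] [215. 210. 207.]
top clamp_handle 0.48 [182. 170.] n 132 zt 0.191 topc [0.555 0.179 0.189] ext [0.013 0.015 0.009] [168. 167. 166.]
top v_face_left 0.4 [184. 1
[... 527 characters left out ...]
.  39.]
scene tin 0.58 [168. 180.] n 433 zt 0.089 topc [ 0.721 -0.37   0.088] ext [0.061 0.066 0.009] [ 48. 120.  62.]
scene mixer 0.65 [298. 278.] n 7662 zt 0.303 topc [0.707 0.415 0.301] ext [0.046 0.19  0.009] [168. 163. 150.]
scene clamp_handle 0.87 [297. 231.] n 292 zt 0.188 topc [0.562 0.184 0.186] ext [0.015 0.015 0.009] [118. 119. 113.]
scene v_face_left 0.21 [192. 175.] n 410 zt 0.09 topc [ 0.616 -0.349  0.088] ext [0.059 0.064 0.009] [173. 173. 160.]
scene squat_tin 0.75 [230. 159.] n 281 zt 0.051 topc [ 0.461 -0.303  0.081] ext [0.111 0.174 0.072] [166. 167. 156.]
scene slim_bottle 0.81 [234. 177.] n 270 zt 0.114 topc [ 0.512 -0.222  0.114] ext [0.022 0.028 0.01 ] [144. 146. 138.]
```

Run:
```python
from h import *
a=cv2.imread("pics/top.png")
cv2.imwrite("pics/c1.png",cv2.resize(a[70:270,110:410],(800,533),interpolation=cv2.INTER_CUBIC))
W=np.load("top.npy")
P=ctrl.camera_params("top");T=np.array(P["cam_to_world"]);print(T.round(3))
# housing deck -> orientation, centre
z=W[...,2];m=((z>.074)&(z<.086)).astype(np.uint8)
m[:, 260:]=0
p=W[m>0][:,:2].astype(np.float32);(c,s,an)=cv2.minAreaRect(p);print("deck",c,s,an)
m=((z>.0965)&(z<.1035)); m[:,260:]=0
p=W[m][:,:2].astype(np.float32);print("disc",cv2.minEnclosingCircle(p),len(p))
m=(z>.125); m[:,260:]=0
n,l,st,ce=cv2.connectedComponentsWithStats(m.astype(np.uint8))
for i in range(1,n):
    w=W[l==i];print(st[i],w.mean(0).round(3),w.min(0).round(3),w.max(0).round(3))
```

```text
[[ 0.006 -0.998  0.065  0.41 ]
 [-1.    -0.006  0.012 -0.08 ]
 [-0.012 -0.065 -0.998  1.312]
 [ 0.     0.     0.     1.   ]]
deck (0.46588292717933655, 0.3092775344848633) (0.6449680328369141, 0.9015753269195557) 89.65973663330078
disc ((0.4612710177898407, 0.4627528488636017), 0.45707106590270996) 3863
[60  1  1  1  1] [ 0.41  -0.08   1.312] [ 0.41  -0.08   1.312] [ 0.41  -0.08   1.312]
[242   1   2   2   2] [ 0.41  -0.08   1.312] [ 0.41  -0.08   1.312] [ 0.41  -0.08   1.312]
[113   2   1   1   1] [ 0.41  -0.08   1.312] [ 0.41  -0.08   1.312] [ 0.41  -0.08   1.312]
[237   2   1   1   1] [ 0.41  -0.08   1.312] [ 0.41  -0.08   1.312] [ 0.41  -0.08   1.312]
[216   6   1   1   1] [ 0.41  -0.08   1.312] [ 0.41  -0.08   1.312] [ 0.41  -0.08   1.312]
[45  8  1  1  1] [ 0.41  -0.08   1.312] [ 0.41  -0.08   1.312] [ 0.41  -0.08   1.312]
[73  9  1  1  1] [ 0.41  -0.08   1.312] [ 0.41  -0.08   1.312] [ 0.41  -0.08   1.312]
[132   8   1   1   1] [ 0.41  -0.08   1.312] [ 0.41  -0.08   1.312] [ 0.41  -0.08   1.312]
[140   9   1   1   1] [ 0.41  -0.08   1.312] [ 0.41  -0.08   1.312] [ 0.41  -0.08 
[... 28230 characters left out ...]
1  -0.08   1.312] [ 0.41  -0.08   1.312] [ 0.41  -0.08   1.312]
[185 372   1   1   1] [ 0.41  -0.08   1.312] [ 0.41  -0.08   1.312] [ 0.41  -0.08   1.312]
[ 21 374   1   1   1] [ 0.41  -0.08   1.312] [ 0.41  -0.08   1.312] [ 0.41  -0.08   1.312]
[173 376   1   1   1] [ 0.41  -0.08   1.312] [ 0.41  -0.08   1.312] [ 0.41  -0.08   1.312]
[ 17 379   1   1   1] [ 0.41  -0.08   1.312] [ 0.41  -0.08   1.312] [ 0.41  -0.08   1.312]
[175 379   1   1   1] [ 0.41  -0.08   1.312] [ 0.41  -0.08   1.312] [ 0.41  -0.08   1.312]
[102 381   1   1   1] [ 0.41  -0.08   1.312] [ 0.41  -0.08   1.312] [ 0.41  -0.08   1.312]
[ 21 382   1   1   1] [ 0.41  -0.08   1.312] [ 0.41  -0.08   1.312] [ 0.41  -0.08   1.312]
```

View pics/c1.png

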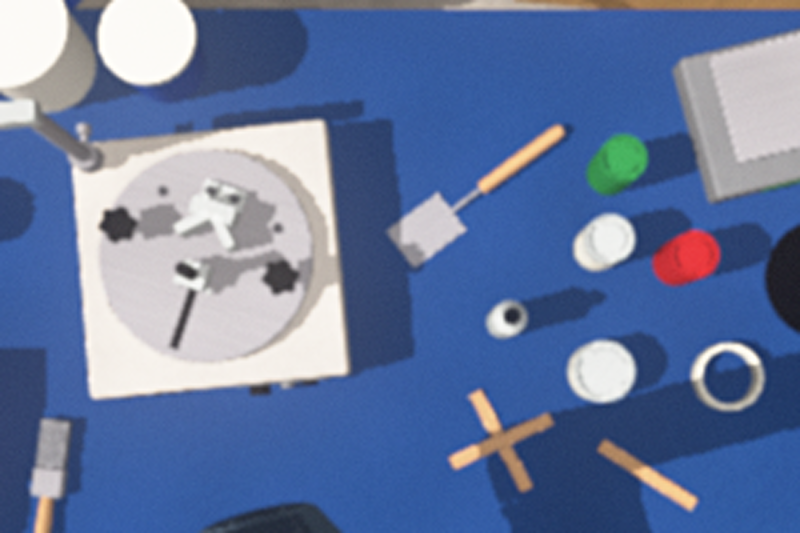

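View pics/scene.png

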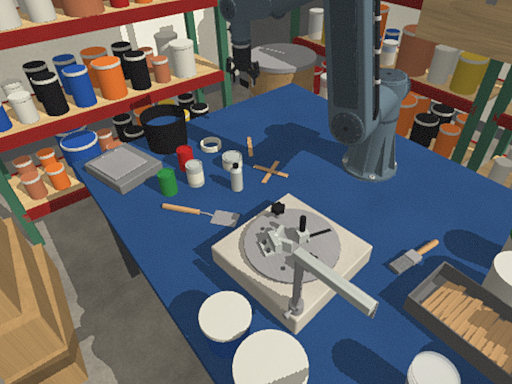

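```bash
cat >> h.py <<'E'
from scipy.spatial.transform import Rotation as Rn
from scipy.optimize import least_squares
def tool(o=None):
    o=o or ctrl.get_obs();w,x,y,z=o["eef_rot"];return np.array(o["eef_pos"]),Rn.from_quat([x,y,z,w]).as_matrix()
def to(t,psi=None):
    p,R=tool();print("mm in tool",((np.array(t)-p)@R*1000).round(1), "psi now",np.degrees(np.arctan2(R[1,0],R[0,0])).round(1),"tilt",np.round(R[:,2],3))
    if psi is not None: print("rotz deg",round(np.degrees(np.arctan2(R[1,0],R[0,0]))-psi,1))
def circ(p,r):
    f=lambda c:np.clip(np.hypot(p[:,0]-c[0],p[:,1]-c[1])-r,-9,0.0)
    return (p.min(0)+p.max(0))/2
E
python3 - <<'E'
from h import *
def cen(w,zlo,zhi,c,r):
    m=(w[...,2]>zlo)&(w[...,2]<zhi)&(np.hypot(w[...,0]-c[0],w[...,1]-c[1])<r)
    p=w[m][:,:2]; return p.mean(0).round(4),((np.percentile(p,2,0)+np.percentile(p,98,0))/2).round(4),len(p)
for cam in("top","scene"):
    W=np.load(cam+".npy")
    for n,zlo,zhi,c,r in(("knobL",.141,.151,(.617,.271),.035),("knobR",.141,.151,(.549,.064),.035),("handle",.184,.195,(.557,.18),.02),("tin",.086,.095,(.612,-.351),.045),("disc",.095,.105,(.583,.167),.155),("post",.29,.31,(.70,.33),.03)):
        try: print(cam,n,*cen(W,zlo,zhi,c,r))
        except Exception as e: print(cam,n,e)
E
```

```text
top knobL [0.6176 0.2724] [0.6172 0.2722] 119
top knobR [0.5517 0.067 ] [0.5514 0.0673] 119
top handle [0.5553 0.1792] [0.5551 0.1795] 23
top tin [ 0.6104 -0.3525] [ 0.6104 -0.3533] 170
top disc [0.5794 0.1698] [0.5834 0.1682] 4165
top post [0.7112 0.3361] [0.7122 0.3374] 139
scene knobL [0.6036 0.2731] [0.6034 0.2718] 12
scene knobR [0.5569 0.0719] [0.5559 0.0705] 117
scene handle [0.5614 0.1845] [0.561  0.1831] 27
scene tin [ 0.6157 -0.3497] [ 0.6154 -0.3504] 115
scene disc [0.5939 0.1764] [0.5911 0.1733] 3927
scene post [0.717  0.3376] [0.7174 0.3391] 152
```

>>> apply_moves(moves=[{"jaw": 1, "offset": [0, 0, -12], "rot": [0, 0, 8.7]}, {"jaw": 1, "offset": [0, 0, -12], "rot": [0, 0, 8.7]}, {"jaw": 1, "offset": [0, 0, -12], "rot": [0, 0, 8.7]}, {"jaw": 1, "offset": [0, 0, -12], "rot": [0, 0, 8.7]}, {"jaw": 1, "offset": [0, 0, -12], "rot": [0, 0, 8.8]}])

```text
time_s: 1.32
eef_pos: [0.25, -0.5178, 0.2917]
eef_rot: [0.0, 0.988, -0.157, 0.0]
wrist_force: [0.5, -0.7, -0.5]
opening: 1.0
grasp_force: 0.0
```

```bash
python3 -c "
from h import *
to([.558,.1815,.28],-17.8)"
```

```text
mm in tool [  75.3 -760.4   11.7] psi now -18.1 tilt [ 0. -0. -1.]
rotz deg -0.3
```

>>> apply_moves(moves=[{"jaw": 1, "offset": [5, -50, 0], "rot": [0, 0, -0.3]}, {"jaw": 1, "offset": [5, -51, 0], "rot": [0, 0, 0]}, {"jaw": 1, "offset": [5, -51, 0], "rot": [0, 0, 0]}, {"jaw": 1, "offset": [5, -51, 0], "rot": [0, 0, 0]}, {"jaw": 1, "offset": [5, -51, 0], "rot": [0, 0, 0]}])

```text
time_s: 1.95
eef_pos: [0.351, -0.2817, 0.2915]
eef_rot: [0.0, 0.988, -0.153, 0.0]
wrist_force: [0.5, -0.4, -0.0]
opening: 0.999
grasp_force: 0.0
```

>>> apply_moves(moves=[{"jaw": 1, "offset": [5, -51, 0], "rot": [0, 0, 0]}, {"jaw": 1, "offset": [5, -51, 0], "rot": [0, 0, 0]}, {"jaw": 1, "offset": [5, -51, 0], "rot": [0, 0, 0]}, {"jaw": 1, "offset": [5, -51, 0], "rot": [0, 0, 0]}, {"jaw": 1, "offset": [5, -51, 0], "rot": [0, 0, 0]}])

```text
time_s: 2.58
eef_pos: [0.4518, -0.046, 0.2917]
eef_rot: [0.0, 0.988, -0.152, 0.001]
wrist_force: [0.3, -0.4, 0.2]
opening: 1.001
grasp_force: 0.0
```

>>> apply_moves(moves=[{"jaw": 1, "offset": [5, -51, 0], "rot": [0, 0, 0]}, {"jaw": 1, "offset": [5, -51, 0], "rot": [0, 0, 0]}, {"jaw": 1, "offset": [5, -51, 0], "rot": [0, 0, 0]}, {"jaw": 1, "offset": [5, -51, 0], "rot": [0, 0, 0]}, {"jaw": 1, "offset": [5, -48, 0], "rot": [0, 0, 0]}])

```text
time_s: 3.2
eef_pos: [0.5515, 0.187, 0.2914]
eef_rot: [-0.0, 0.988, -0.152, 0.0]
wrist_force: [1.0, -1.3, 0.4]
opening: 1.003
grasp_force: 0.0
```

Run:
```python
from h import *
to([.558,.1815,.165],-17.8)
a,d=ctrl.camera("top");b,e=ctrl.camera("scene")
save(np.hstack([cv2.resize(a[90:230,90:230],(400,400)),cv2.resize(b[130:330,200:400],(400,400))]),"c2.png")
```

```text
mm in tool [  7.8   3.3 126.4] psi now -17.5 tilt [ 0. -0. -1.]
rotz deg 0.3
```

View pics/c2.png

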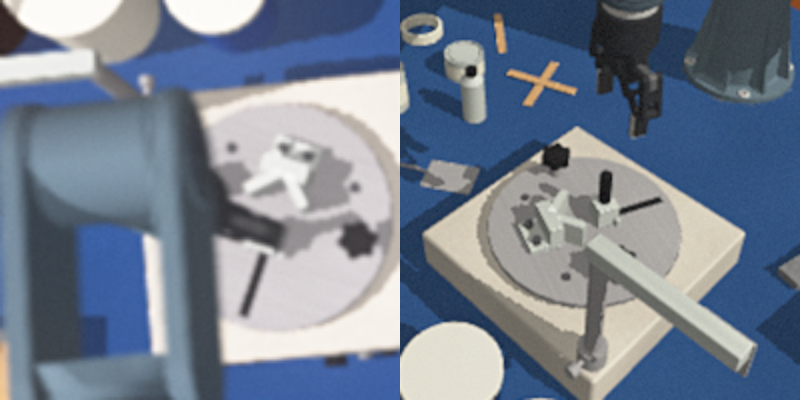

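>>> apply_moves(moves=[{"jaw": 1, "offset": [8, 3.5, 20], "rot": [0, 0, 0.3]}, {"jaw": 1, "offset": [0, 0, 30], "rot": [0, 0, 0]}, {"jaw": 1, "offset": [0, 0, 30], "rot": [0, 0, 0]}, {"jaw": 1, "offset": [0, 0, 30], "rot": [0, 0, 0]}, {"jaw": 1, "offset": [0, 0, 26], "rot": [0, 0, 0]}])

```text
time_s: 3.92
eef_pos: [0.5566, 0.1772, 0.1527]
eef_rot: [0.001, 0.988, -0.156, -0.001]
wrist_force: [0.5, -0.2, 0.1]
opening: 0.996
grasp_force: 0.0
```

>>> apply_moves(moves=[{"jaw": 0.5, "offset": [0, 0, 0], "rot": [0, 0, 0]}, {"jaw": 0.3, "offset": [0, 0, 0], "rot": [0, 0, 0]}, {"jaw": 0, "offset": [0, 0, 0], "rot": [0, 0, 0]}, {"jaw": 0, "offset": [0, 0, 0], "rot": [0, 0, 0]}, {"jaw": 0, "offset": [0, 0, 0], "rot": [0, 0, 0]}])

```text
time_s: 4.55
eef_pos: [0.5588, 0.1805, 0.1569]
eef_rot: [-0.001, 0.988, -0.155, 0.002]
wrist_force: [1.4, 4.6, 3.1]
opening: 0.19
grasp_force: 58.8
```

>>> apply_moves(moves=[{"jaw": 0, "offset": [-10, 0, 0], "rot": [0, 0, 0]}, {"jaw": 0, "offset": [-12, 0, 0], "rot": [0, 0, 0]}, {"jaw": 0, "offset": [-12, 0, 0], "rot": [0, 0, 0]}, {"jaw": 0, "offset": [-12, 0, 0], "rot": [0, 0, 0]}, {"jaw": 0, "offset": [-10, 0, 0], "rot": [0, 0, 0]}])

```text
time_s: 5.18
eef_pos: [0.5057, 0.1975, 0.1569]
eef_rot: [-0.001, 0.988, -0.155, 0.002]
wrist_force: [4.9, 3.7, 1.8]
opening: 0.194
grasp_force: 59.0
```

>>> apply_moves(moves=[{"jaw": 0, "offset": [-3, 0, 0], "rot": [0, 0, 0]}, {"jaw": 0, "offset": [-3, 0, 0], "rot": [0, 0, 0]}, {"jaw": 0, "offset": [0, 0, 0], "rot": [0, 0, 0]}, {"jaw": 0, "offset": [0, 0, 0], "rot": [0, 0, 0]}, {"jaw": 0, "offset": [0, 0, 0], "rot": [0, 0, 0]}])

```text
time_s: 5.8
eef_pos: [0.4999, 0.1993, 0.1569]
eef_rot: [-0.001, 0.988, -0.155, 0.002]
wrist_force: [1.6, 4.2, 4.2]
opening: 0.194
grasp_force: 59.3
```

>>> apply_moves(moves=[{"jaw": 0, "offset": [-1.5, 0, 0], "rot": [0, 0, 0]}, {"jaw": 0, "offset": [-1.5, 0, 0], "rot": [0, 0, 0]}, {"jaw": 0, "offset": [0, 0, 0], "rot": [0, 0, 0]}, {"jaw": 0, "offset": [0, 0, 0], "rot": [0, 0, 0]}, {"jaw": 0, "offset": [0, 0, 0], "rot": [0, 0, 0]}])

```text
time_s: 6.42
eef_pos: [0.4983, 0.1998, 0.1569]
eef_rot: [-0.001, 0.988, -0.155, 0.003]
wrist_force: [7.6, 4.2, 1.1]
opening: 0.193
grasp_force: 59.0
```

>>> apply_moves(moves=[{"jaw": 0, "offset": [-1.5, 0, 0], "rot": [0, 0, 0]}, {"jaw": 0, "offset": [-1.5, 0, 0], "rot": [0, 0, 0]}, {"jaw": 0, "offset": [0, 0, 0], "rot": [0, 0, 0]}, {"jaw": 0, "offset": [0, 0, 0], "rot": [0, 0, 0]}, {"jaw": 0, "offset": [0, 0, 0], "rot": [0, 0, 0]}])

```text
time_s: 7.05
eef_pos: [0.4982, 0.1999, 0.157]
eef_rot: [-0.001, 0.988, -0.155, 0.006]
wrist_force: [18.5, 1.7, -7.8]
opening: 0.192
grasp_force: 58.8
```

>>> apply_moves(moves=[{"jaw": 0, "offset": [3, 0, 0], "rot": [0, 0, 0]}, {"jaw": 0.5, "offset": [0, 0, 0], "rot": [0, 0, 0]}, {"jaw": 0.6, "offset": [0, 0, 0], "rot": [0, 0, 0]}, {"jaw": 0.6, "offset": [0, 0, 0], "rot": [0, 0, 0]}, {"jaw": 0.6, "offset": [0, 0, -20], "rot": [0, 0, 0]}])

```text
time_s: 7.68
eef_pos: [0.4941, 0.1989, 0.1737]
eef_rot: [0.001, 0.988, -0.155, -0.002]
wrist_force: [0.2, 0.8, -0.4]
opening: 0.6
grasp_force: 0.0
```

>>> apply_moves(moves=[{"jaw": 0.8, "offset": [0, 0, -40], "rot": [0, 0, 0]}, {"jaw": 1, "offset": [0, 0, -50], "rot": [0, 0, 0]}, {"jaw": 1, "offset": [5, 50, -20], "rot": [0, 0, 0]}, {"jaw": 1, "offset": [5, 50, 0], "rot": [0, 0, 0]}, {"jaw": 1, "offset": [5, 50, 0], "rot": [0, 0, 0]}])

```text
time_s: 8.3
eef_pos: [0.4635, 0.0507, 0.2857]
eef_rot: [0.0, 0.988, -0.155, 0.0]
wrist_force: [0.5, -1.1, -0.5]
opening: 0.996
grasp_force: 0.0
```

Run:
```python
from h import *
to([.613,-.351,.25],-17.8)
a,d=ctrl.camera("top")
b,e=ctrl.camera("scene")
save(np.hstack([cv2.resize(a[100:240,270:410],(400,400),interpolation=2),cv2.resize(b[130:330,150:350],(400,400))]),"c3.png")
W=pts("scene",e)
for n in ("clamp_handle","tin"):
  for r in ctrl.outline_of("scene",n)[:3]:
    w=W[r["region"]&(e>0)];zt=np.percentile(w[:,2],95);t=w[w[:,2]>zt-.005]
    print(n,round(r["score"],2),np.round(r["position"]),t.mean(0).round(4))
```

```text
mm in tool [265.  336.8  36. ] psi now -17.8 tilt [ 0.001 -0.    -1.   ]
rotz deg 0.0
clamp_handle 0.7 [320. 228.] [0.5012 0.2032 0.1886]
tin 0.86 [180. 154.] [ 0.5956 -0.4556  0.0882]
tin 0.74 [192. 176.] [ 0.6144 -0.3497  0.0879]
tin 0.67 [166. 184.] [ 0.7224 -0.3687  0.0877]
```

View pics/c3.png

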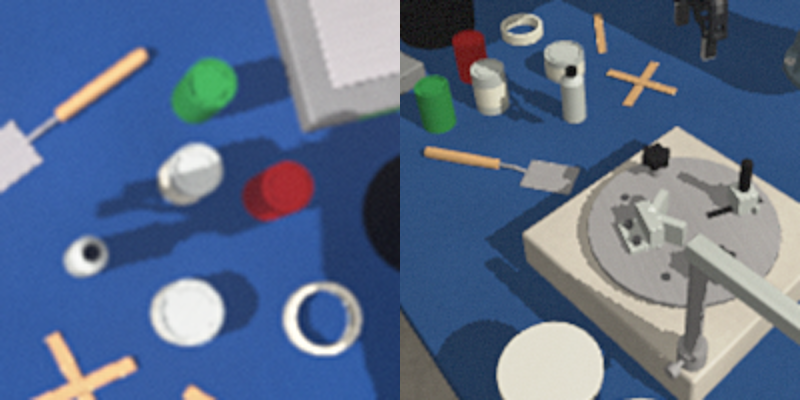

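>>> apply_moves(moves=[{"jaw": 1, "offset": [26, 34, 0], "rot": [0, 0, 0]}, {"jaw": 1, "offset": [27, 34, 0], "rot": [0, 0, 0]}, {"jaw": 1, "offset": [27, 34, 0], "rot": [0, 0, 0]}, {"jaw": 1, "offset": [27, 34, 0], "rot": [0, 0, 0]}, {"jaw": 1, "offset": [27, 34, 0], "rot": [0, 0, 0]}])

```text
time_s: 9.12
eef_pos: [0.5406, -0.1507, 0.285]
eef_rot: [-0.0, 0.988, -0.154, -0.0]
wrist_force: [2.0, 0.3, 0.1]
opening: 0.998
grasp_force: 0.0
```

>>> apply_moves(moves=[{"jaw": 1, "offset": [27, 34, 0], "rot": [0, 0, 0]}, {"jaw": 1, "offset": [27, 34, 0], "rot": [0, 0, 0]}, {"jaw": 1, "offset": [26, 34, 0], "rot": [0, 0, 0]}, {"jaw": 1, "offset": [26, 33, 20], "rot": [0, 0, 0]}, {"jaw": 1, "offset": [25, 32, 30], "rot": [0, 0, 0]}])

```text
time_s: 9.75
eef_pos: [0.6154, -0.3501, 0.2355]
eef_rot: [0.0, 0.988, -0.154, 0.001]
wrist_force: [0.5, -0.1, 0.3]
opening: 1.004
grasp_force: 0.0
```

>>> apply_moves(moves=[{"jaw": 1, "offset": [0, 0, 40], "rot": [0, 0, 0]}, {"jaw": 1, "offset": [0, 0, 30], "rot": [0, 0, 0]}, {"jaw": 1, "offset": [0, 0, 0], "rot": [0, 0, 0]}, {"jaw": 1, "offset": [0, 0, 0], "rot": [0, 0, 0]}, {"jaw": 1, "offset": [0, 0, 0], "rot": [0, 0, 0]}])

```text
time_s: 10.38
eef_pos: [0.6144, -0.3503, 0.1678]
eef_rot: [0.001, 0.988, -0.155, 0.002]
wrist_force: [0.3, 0.5, 0.5]
opening: 1.002
grasp_force: 0.0
```

Run:
```python
from h import *
to([.613,-.351,.045],-17.8)
b,e=ctrl.camera("scene");a,d=ctrl.camera("top")
save(np.hstack([cv2.resize(a[100:240,270:410],(400,400),interpolation=2),cv2.resize(b[110:230,130:250],(400,400),interpolation=2)]),"c4.png")
```

```text
mm in tool [ -1.6   0.9 122.8] psi now -17.8 tilt [ 0.003 -0.002 -1.   ]
rotz deg 0.0
```

View pics/c4.png

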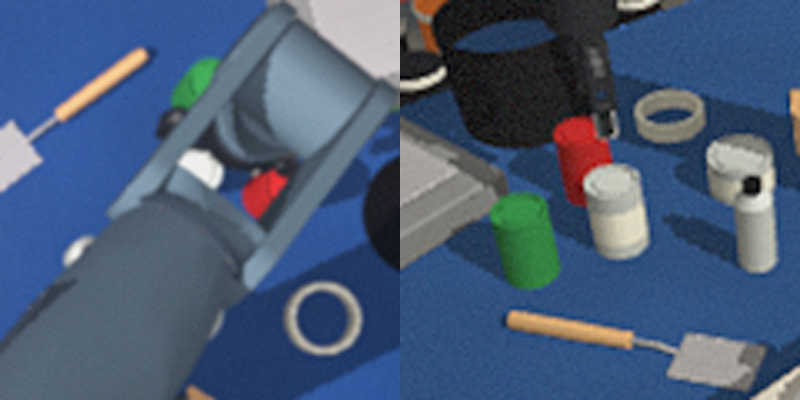

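Run:
```python
from h import *
P=ctrl.camera_params("scene");K=np.array(P["K"]);T=np.linalg.inv(P["cam_to_world"])
p,R=tool()
def px(w):
    c=T[:3,:3]@w+T[:3,3];u=K@c/c[2];return (400+(u[0]-130)/.3).round(),((u[1]-110)/.3).round()
for n,w in(("tcp",p),("finger+",p+R@[0,.043,-.013]),("finger-",p+R@[0,-.043,-.013]),("fb-",p+R@[0,-.057,-.013]),("tintop",np.array([.613,-.351,.09])),("f- down",p+R@[0,-.043,.123-.013])):print(n,px(w))
```

```text
tcp (np.float64(599.0), np.float64(124.0))
finger+ (np.float64(590.0), np.float64(94.0))
finger- (np.float64(606.0), np.float64(135.0))
fb- (np.float64(609.0), np.float64(142.0))
tintop (np.float64(610.0), np.float64(180.0))
f- down (np.float64(621.0), np.float64(226.0))
```

>>> apply_moves(moves=[{"jaw": 1, "offset": [-1.5, 1, 30], "rot": [0, 0, 0]}, {"jaw": 1, "offset": [0, 0, 30], "rot": [0, 0, 0]}, {"jaw": 1, "offset": [0, 0, 25], "rot": [0, 0, 0]}, {"jaw": 1, "offset": [0, 0, 20], "rot": [0, 0, 0]}, {"jaw": 1, "offset": [0, 0, 18], "rot": [0, 0, 0]}])

```text
time_s: 11.1
eef_pos: [0.6117, -0.3508, 0.042]
eef_rot: [0.0, 0.988, -0.155, 0.0]
wrist_force: [-0.1, 0.8, 0.2]
opening: 1.0
grasp_force: 0.0
```

>>> apply_moves(moves=[{"jaw": 0.8, "offset": [0, 0, 0], "rot": [0, 0, 0]}, {"jaw": 0.7, "offset": [0, 0, 0], "rot": [0, 0, 0]}, {"jaw": 0.6, "offset": [0, 0, 0], "rot": [0, 0, 0]}, {"jaw": 0.5, "offset": [0, 0, 0], "rot": [0, 0, 0]}, {"jaw": 0.5, "offset": [0, 0, 0], "rot": [0, 0, 0]}])

```text
time_s: 11.72
eef_pos: [0.6115, -0.3505, 0.0426]
eef_rot: [0.0, 0.988, -0.155, 0.0]
wrist_force: [-0.2, 0.6, -2.2]
opening: 0.716
grasp_force: 65.6
```

>>> apply_moves(moves=[{"jaw": 0.5, "offset": [0, 0, -20], "rot": [0, 0, 0]}, {"jaw": 0.5, "offset": [0, 0, -50], "rot": [0, 0, 0]}, {"jaw": 0.5, "offset": [0, 0, -60], "rot": [0, 0, 0]}, {"jaw": 0.5, "offset": [0, 0, -60], "rot": [0, 0, 0]}, {"jaw": 0.5, "offset": [0, 0, -20], "rot": [0, 0, 0]}])

```text
time_s: 12.35
eef_pos: [0.6133, -0.3519, 0.2595]
eef_rot: [0.003, 0.988, -0.155, 0.004]
wrist_force: [0.0, 0.1, -4.4]
opening: 0.715
grasp_force: 66.6
```

```bash
python3 -c "
from h import *
o=ctrl.get_obs();print(o['opening'],o['grasp_force'],o['wrist_force'],o['eef_pos'])
to([.570,.1768,.16],-17.8)"
```

```text
0.7151729132304809 66.63912534713745 [ 0.0096008   0.05015346 -4.41639034] [ 0.61325076 -0.35187225  0.2595362 ]
mm in tool [-203.9 -490.5   95.8] psi now -17.8 tilt [ 0.008 -0.006 -1.   ]
rotz deg -0.0
```

>>> apply_moves(moves=[{"jaw": 0.5, "offset": [-20, -45, 0], "rot": [0, 0, 0]}, {"jaw": 0.5, "offset": [-20, -49, 0], "rot": [0, 0, 0]}, {"jaw": 0.5, "offset": [-20, -49, 0], "rot": [0, 0, 0]}, {"jaw": 0.5, "offset": [-20, -49, 0], "rot": [0, 0, 0]}, {"jaw": 0.5, "offset": [-20, -49, 0], "rot": [0, 0, 0]}])

```text
time_s: 12.98
eef_pos: [0.5887, -0.0885, 0.2507]
eef_rot: [-0.0, 0.988, -0.155, -0.001]
wrist_force: [0.8, 0.3, -4.5]
opening: 0.713
grasp_force: 67.0
```

>>> apply_moves(moves=[{"jaw": 0.5, "offset": [-21, -50, 0], "rot": [0, 0, 0]}, {"jaw": 0.5, "offset": [-21, -50, 0], "rot": [0, 0, 0]}, {"jaw": 0.5, "offset": [-21, -50, 0], "rot": [0, 0, 0]}, {"jaw": 0.5, "offset": [-21, -50, 0], "rot": [0, 0, 0]}, {"jaw": 0.5, "offset": [-20, -49, 0], "rot": [0, 0, 0]}])

```text
time_s: 13.6
eef_pos: [0.5659, 0.1801, 0.2508]
eef_rot: [0.0, 0.988, -0.155, -0.001]
wrist_force: [0.9, 0.7, -4.5]
opening: 0.714
grasp_force: 67.0
```

>>> apply_moves(moves=[{"jaw": 0.5, "offset": [0, 0, 30], "rot": [0, 0, 0]}, {"jaw": 0.5, "offset": [0, 0, 20], "rot": [0, 0, 0]}, {"jaw": 0.5, "offset": [0, 0, 15], "rot": [0, 0, 0]}, {"jaw": 0.5, "offset": [0, 0, 0], "rot": [0, 0, 0]}, {"jaw": 0.5, "offset": [0, 0, 0], "rot": [0, 0, 0]}])

```text
time_s: 14.22
eef_pos: [0.5677, 0.1782, 0.188]
eef_rot: [-0.0, 0.988, -0.155, 0.0]
wrist_force: [1.2, 0.7, -5.0]
opening: 0.716
grasp_force: 67.5
```

Run:
```python
from h import *
o=ctrl.get_obs();print(o['opening'],o['grasp_force'],o['wrist_force'],o['eef_pos'])
to([.570,.1768,.1435],-17.8)
b,e=ctrl.camera("scene");a,d=ctrl.camera("top")
save(np.hstack([cv2.resize(a[90:230,90:230],(400,400),interpolation=2),cv2.resize(b[170:310,230:370],(400,400),interpolation=2)]),"c5.png")
```

```text
0.7156593473375044 67.4568235874176 [ 1.24709327  0.74691992 -4.9945964 ] [0.56773032 0.1782116  0.1879787 ]
mm in tool [ 2.6  0.7 44.5] psi now -17.9 tilt [ 0.001  0.    -1.   ]
rotz deg -0.1
```

View pics/c5.png

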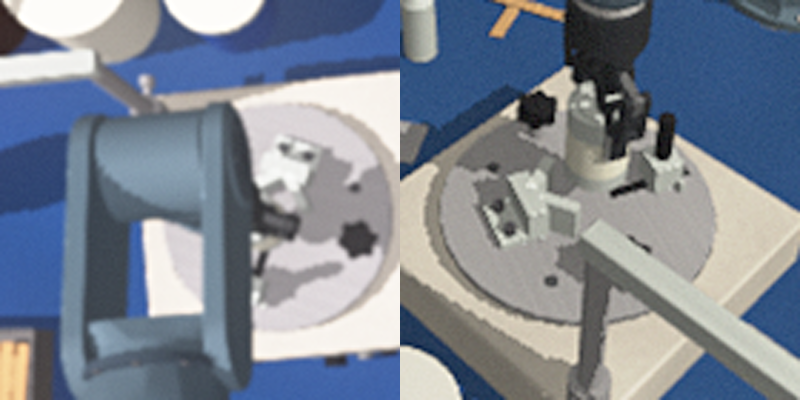

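>>> apply_moves(moves=[{"jaw": 0.5, "offset": [2, 0, 15], "rot": [0, 0, 0]}, {"jaw": 0.5, "offset": [0, 0, 15], "rot": [0, 0, 0]}, {"jaw": 0.5, "offset": [0, 0, 10], "rot": [0, 0, 0]}, {"jaw": 0.5, "offset": [0, 0, 2], "rot": [0, 0, 0]}, {"jaw": 0.5, "offset": [0, 0, 0], "rot": [0, 0, 0]}])

```text
time_s: 14.95
eef_pos: [0.5692, 0.1778, 0.1452]
eef_rot: [0.0, 0.988, -0.155, -0.0]
wrist_force: [0.4, -0.2, -4.2]
opening: 0.713
grasp_force: 67.5
```

>>> apply_moves(moves=[{"jaw": 0.5, "offset": [0, 0, 1], "rot": [0, 0, 0]}, {"jaw": 0.5, "offset": [0, 0, 0], "rot": [0, 0, 0]}, {"jaw": 0.5, "offset": [0, 0, 0], "rot": [0, 0, 0]}, {"jaw": 0.5, "offset": [0, 0, 0], "rot": [0, 0, 0]}, {"jaw": 0.5, "offset": [0, 0, 0], "rot": [0, 0, 0]}])

```text
time_s: 15.58
eef_pos: [0.5691, 0.1778, 0.1443]
eef_rot: [-0.0, 0.988, -0.155, 0.0]
wrist_force: [-0.1, 0.1, -4.3]
opening: 0.713
grasp_force: 67.5
```

>>> apply_moves(moves=[{"jaw": 0.5, "offset": [0, 0, 0.7], "rot": [0, 0, 0]}, {"jaw": 0.5, "offset": [0, 0, 0], "rot": [0, 0, 0]}, {"jaw": 0.5, "offset": [0, 0, 0], "rot": [0, 0, 0]}, {"jaw": 0.5, "offset": [0, 0, 0], "rot": [0, 0, 0]}, {"jaw": 0.5, "offset": [0, 0, 0], "rot": [0, 0, 0]}])

```text
time_s: 16.2
eef_pos: [0.5691, 0.1778, 0.1436]
eef_rot: [-0.0, 0.988, -0.155, 0.0]
wrist_force: [-0.1, -0.6, -5.0]
opening: 0.717
grasp_force: 67.5
```

>>> apply_moves(moves=[{"jaw": 0.5, "offset": [0, 0, 0.7], "rot": [0, 0, 0]}, {"jaw": 0.5, "offset": [0, 0, 0], "rot": [0, 0, 0]}, {"jaw": 0.5, "offset": [0, 0, 0], "rot": [0, 0, 0]}, {"jaw": 0.5, "offset": [0, 0, 0], "rot": [0, 0, 0]}, {"jaw": 0.5, "offset": [0, 0, 0], "rot": [0, 0, 0]}])

```text
time_s: 16.82
eef_pos: [0.5691, 0.1778, 0.1429]
eef_rot: [-0.0, 0.988, -0.155, -0.0]
wrist_force: [0.5, 1.0, -4.3]
opening: 0.713
grasp_force: 67.5
```

>>> apply_moves(moves=[{"jaw": 0.5, "offset": [0, 0, 0.7], "rot": [0, 0, 0]}, {"jaw": 0.5, "offset": [0, 0, 0], "rot": [0, 0, 0]}, {"jaw": 0.5, "offset": [0, 0, 0], "rot": [0, 0, 0]}, {"jaw": 0.5, "offset": [0, 0, 0], "rot": [0, 0, 0]}, {"jaw": 0.5, "offset": [0, 0, 0], "rot": [0, 0, 0]}])

```text
time_s: 17.45
eef_pos: [0.5693, 0.1778, 0.1426]
eef_rot: [-0.0, 0.988, -0.155, 0.0]
wrist_force: [-1.5, -0.9, 1.5]
opening: 0.713
grasp_force: 67.5
```

>>> apply_moves(moves=[{"jaw": 0.5, "offset": [0, 0, 0.5], "rot": [0, 0, 0]}, {"jaw": 0.5, "offset": [0, 0, 0], "rot": [0, 0, 0]}, {"jaw": 0.5, "offset": [0, 0, 0], "rot": [0, 0, 0]}, {"jaw": 0.5, "offset": [0, 0, 0], "rot": [0, 0, 0]}, {"jaw": 0.5, "offset": [0, 0, 0], "rot": [0, 0, 0]}])

```text
time_s: 18.08
eef_pos: [0.5693, 0.1778, 0.1426]
eef_rot: [-0.0, 0.988, -0.155, 0.0]
wrist_force: [-2.8, -1.0, 5.8]
opening: 0.714
grasp_force: 67.7
```

>>> apply_moves(moves=[{"jaw": 0.5, "offset": [0, 0, -1.0], "rot": [0, 0, 0]}, {"jaw": 0.5, "offset": [3, 0, 0], "rot": [0, 0, 0]}, {"jaw": 0.5, "offset": [4, 0, 0], "rot": [0, 0, 0]}, {"jaw": 0.5, "offset": [4, 0, 0], "rot": [0, 0, 0]}, {"jaw": 0.5, "offset": [2, 0, 0], "rot": [0, 0, 0]}])

```text
time_s: 18.7
eef_pos: [0.5818, 0.1737, 0.1426]
eef_rot: [-0.0, 0.988, -0.155, -0.0]
wrist_force: [-2.9, 1.6, 0.3]
opening: 0.713
grasp_force: 67.6
```

>>> apply_moves(moves=[{"jaw": 0.5, "offset": [1, 0, 0], "rot": [0, 0, 0]}, {"jaw": 0.5, "offset": [1, 0, 0], "rot": [0, 0, 0]}, {"jaw": 0.5, "offset": [0, 0, 0], "rot": [0, 0, 0]}, {"jaw": 0.5, "offset": [0, 0, 0], "rot": [0, 0, 0]}, {"jaw": 0.5, "offset": [0, 0, 0], "rot": [0, 0, 0]}])

```text
time_s: 19.32
eef_pos: [0.5834, 0.1732, 0.1426]
eef_rot: [0.0, 0.988, -0.155, 0.0]
wrist_force: [-0.3, -0.2, -2.2]
opening: 0.711
grasp_force: 67.7
```

>>> apply_moves(moves=[{"jaw": 0.5, "offset": [1, 0, 0], "rot": [0, 0, 0]}, {"jaw": 0.5, "offset": [0.8, 0, 0], "rot": [0, 0, 0]}, {"jaw": 0.5, "offset": [0, 0, 0], "rot": [0, 0, 0]}, {"jaw": 0.5, "offset": [0, 0, 0], "rot": [0, 0, 0]}, {"jaw": 0.5, "offset": [0, 0, 0], "rot": [0, 0, 0]}])

```text
time_s: 19.95
eef_pos: [0.5849, 0.1727, 0.1426]
eef_rot: [0.0, 0.988, -0.155, -0.0]
wrist_force: [-3.3, 0.9, 0.1]
opening: 0.711
grasp_force: 67.7
```

>>> apply_moves(moves=[{"jaw": 0.5, "offset": [0.8, 0, 0], "rot": [0, 0, 0]}, {"jaw": 0.5, "offset": [0, 0, 0], "rot": [0, 0, 0]}, {"jaw": 0.5, "offset": [0, 0, 0], "rot": [0, 0, 0]}, {"jaw": 0.5, "offset": [0, 0, 0], "rot": [0, 0, 0]}, {"jaw": 0.5, "offset": [0, 0, 0], "rot": [0, 0, 0]}])

```text
time_s: 20.58
eef_pos: [0.585, 0.1727, 0.1426]
eef_rot: [0.0, 0.988, -0.155, -0.001]
wrist_force: [-6.1, 1.6, 2.0]
opening: 0.709
grasp_force: 67.7
```

>>> apply_moves(moves=[{"jaw": 0.5, "offset": [0, 0, -0.5], "rot": [0, 0, 0]}, {"jaw": 0.5, "offset": [0.5, 0, 0], "rot": [0, 0, 0]}, {"jaw": 0.5, "offset": [0.5, 0, 0], "rot": [0, 0, 0]}, {"jaw": 0.5, "offset": [0, 0, 0], "rot": [0, 0, 0]}, {"jaw": 0.5, "offset": [0, 0, 0], "rot": [0, 0, 0]}])

```text
time_s: 21.2
eef_pos: [0.5852, 0.1723, 0.1427]
eef_rot: [0.0, 0.988, -0.155, -0.002]
wrist_force: [-9.1, 1.2, 1.7]
opening: 0.714
grasp_force: 67.6
```

```bash
cat > f.py <<'E'
from h import *
a=np.radians(-17.8);X=np.array([np.cos(a),np.sin(a)]);Y=np.array([-X[1],X[0]])
F=[]
for i in range(8):
    b,e=ctrl.camera("scene");o=ctrl.get_obs();f=o["wrist_force"];F.append([f[:2]@X,f[:2]@Y,f[2],*o["torque"]])
print("Fx Fy Fz T",np.mean(F,0).round(2),np.std(F,0).round(2),np.round(o["eef_pos"],4),o["time_s"])
to(o["eef_pos"])
np.save("e.npy",e);save(cv2.resize(b[170:310,230:370],(560,560),interpolation=2),"last.png")
E
python3 f.py
```

```text
Fx Fy Fz T [-8.53 -1.82  1.42  0.21  1.39  0.15] [0.34 0.58 0.26 0.04 0.03 0.03] [0.5852 0.1723 0.1427] 21.6
mm in tool [0. 0. 0.] psi now -17.8 tilt [-0.004 -0.    -1.   ]
```

>>> apply_moves(moves=[{"jaw": 0.5, "offset": [0, 0.4, -0.3], "rot": [0, 0, 0]}, {"jaw": 0.5, "offset": [0.4, 0, 0], "rot": [0, 0, 0]}, {"jaw": 0.5, "offset": [0.2, 0, 0], "rot": [0, 0, 0]}, {"jaw": 0.5, "offset": [0, 0, 0], "rot": [0, 0, 0]}, {"jaw": 0.5, "offset": [0, 0, 0], "rot": [0, 0, 0]}])

```text
time_s: 22.22
eef_pos: [0.5853, 0.1722, 0.1427]
eef_rot: [0.0, 0.988, -0.155, -0.002]
wrist_force: [-8.4, 1.9, 0.9]
opening: 0.713
grasp_force: 67.6
```

```bash
python3 f.py
```

```text
Fx Fy Fz T [-9.9  -0.37  0.68  0.47  1.49  0.09] [0.5  0.67 0.47 0.03 0.02 0.03] [0.5853 0.1723 0.1428] 22.625
mm in tool [0. 0. 0.] psi now -17.8 tilt [-0.005  0.001 -1.   ]
```

View pics/last.png

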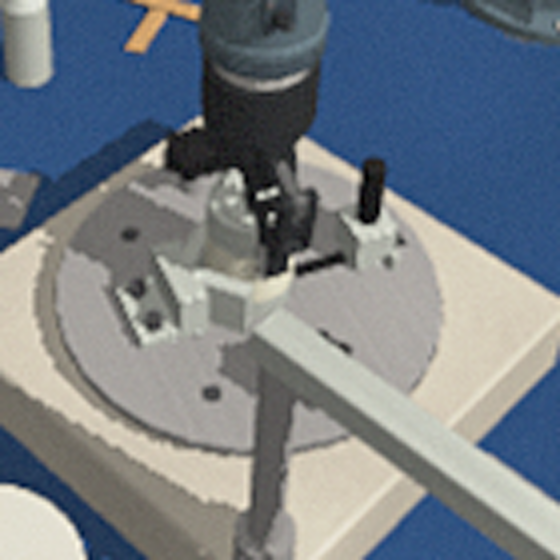

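```bash
python3 -c "
from bench import ctrl
print(ctrl.hand_in())"
```

```text
the job is handed in; nothing more can be done
None
```

I handed the job in with the clamp back at its stop and the tin held in the V. The wrist reads about 10 N of push, close to evenly shared by the two faces. The hand-in returned no verdict, so I don't know whether it passed.

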